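# Test the grinder's safety switch, then hold its lid at the halfway pulse position

## Task

Before grinding cocoa beans, test the safety switch: press its test button so that the lever drops, then lift the lever back up to its rest. Only then fit the bayonet lid into the grinder's mouth and twist it clockwise, against its spring, to the two-rib mark halfway to the lock, never as far as the lock's click, and finish while still gripping the lid and holding it at that mark. Leave the loose things among the work where they stand.

Things in the scene. Friction and masses are not known exactly. Their poses are not given: they have to be found in the camera images.
- grinder: Low round aluminium grinder, 106 mm across, mouth upward, fixed to the counter. Origin: centre of its underside, z up, black outlet chute at -x. Black ribs on the collar's outside, on both sides, mark the lid's places: one rib at the notches at +x and -x (insert), two ribs 0.6 rad clockwise of there seen from above (halfway), three ribs at 1.2 rad (lock).
- mouth (a point): Centre of the grinder's mouth, level with the flat top of its collar (outer diameter 92), 76 mm above the counter. The lip (8 mm thick, inner diameter 57) has two notches 17 mm wide at the grinder's +x and -x, which let the lid's lugs pass down into the 74 mm wide well beneath.
- lock_catch (a point): Sprung ball that clicks behind a lid tab turned to the lock; on a black post beside the collar, 1.03 rad clockwise of the grinder's +x. The post is 84 mm high and reaches 66 mm from the grinder's axis.
- lid: Grey bayonet lid, 0.08 to 0.17 kg, standing on the counter on its plug. Origin: centre of underside, z up. Plug 52 mm wide, 18 high; two lugs at its foot at +x and -x (11 wide, 6 high, reaching 34 from the axis); flange 80 wide at 18 to 24 mm, with pointer tabs at +x and -x reaching 45.5. Site lid_grip tells the grip and how it fits.
- lid_grip (a point): Centre of the lid's flat-sided wing grip, 39 mm above the lid's origin: 56 mm long along the lid's x, 14 wide along y, from 24 to 54 mm high. The lid fits either way round: its x along the grinder's x, lowered until the flange lies on the collar (lid origin 58 mm above the counter), then turned clockwise from above.
- drive (a joint): Sprung ring in the grinder that the lid's lugs push round clockwise, rad: 0 at rest; it reads the lid's turn from the notches less about 0.14 play, so about 0.46 with the lid at the two-rib mark; the lock clicks near 0.95. Holding the lid at the halfway mark takes about 0.08 N m; let go, it is turned back.
- safety_switch: White safety-switch box, 70 x 100 mm, 49 mm high, fixed to the counter. Origin: centre of its underside, z up, front at -x. On top, at right (-y), a turret with the test button; at left (+y), the reset lever on two small ears.
- button_top (a point): Centre of the top of the round grey test button (diameter 24), 98 mm above the counter, at x = -18, y = -30 mm of the switch; it is pressed straight down, 7 mm to its stop, with 1 to 3 N.
- test_button (a joint): Travel of the test button, m: 0 up, 0.007 fully down; the lever is knocked over at about 0.005 and then falls by itself.
- lever_knob (a point): Centre of the cross-wise knob at the lever's end (cylinder along the switch's y axis, 13 mm diameter, 16 mm long), 65 mm from the lever's axle. The axle runs along the switch's y axis, 57 mm above the switch's origin at y = +30 mm, x = 0. Grasp the knob across its length from above.
- lever (a joint): Lever angle, rad: 0 up at rest (leaning 0.2 rad behind vertical, to the switch's +x, where it stays; knob top 127 mm above the counter), 1.5 dropped forward to the switch's -x (knob about 74 mm above the counter). It turns freely and falls by its own weight to whichever side of vertical (0.2) it is on.
- ribbon: Loose gold ribbon spool lying flat, 64 mm across, 26 high; bystander.
- spool: Loose plum ribbon spool lying flat, 54 mm across, 20 high; bystander.
- mint_box: Loose small teal carton, 37 x 50 x 50 mm; bystander.
- bar: Loose wrapped chocolate bar lying flat, 68 x 156 x 11 mm; bystander.
- price_card: Loose small folded price card in a wooden block, 18 x 58 x 38 mm; bystander.
Not all that is in view belongs to the job. Leave any blue or purple look-alike of the lid alone.

How it is judged:
On the way, in this order (a step that is already met when the one before it is completed fails the run):
1. the test button is pressed (value of joint test_button above 0.003 m).
2. the lever has dropped (value of joint lever above 1.2 rad), for 0.1 s.
3. the lever is lifted back to its rest (value of joint lever below 0.08 rad), for 0.2 s.
4. the lid is inserted through the notches and seated in the mouth (horizontal distance between lid and mouth below 0.005 m and z of lid in the frame of grinder below 0.062 m and angle between lid's own z axis and vertical below 0.1 rad), for 0.1 s.
At the end, for the whole second after the job is handed in: Lever up at rest (within 0.08 rad); lid seated in the mouth (within 5 mm, upright within 0.1 rad), turned clockwise 0.6 rad from the notches (within 0.17), the drive ring turned along (0.25 to 0.67), still, and gripped by the fingers (over 1 N) (value of joint lever below 0.08 rad and horizontal distance between lid and mouth below 0.005 m and z of lid in the frame of grinder below 0.063 m and angle between lid's own z axis and vertical below 0.1 rad and angle between the x axis of lid and the x axis of grinder, either way round between 0.43 and 0.77 rad and value of joint drive between 0.25 and 0.67 rad and angular speed of lid below 0.15 rad/s and contact force between the fingers and lid above 1 N); the arm keeps its last pose, push and grip.
It fails at once if the lid is turned into the lock's click (value of joint drive above 0.93 rad).
It fails at once if a loose bystander is moved more than 30 mm (distance of any of ribbon, spool, mint_box, bar, price_card from where it was at the start of the episode above 0.03 m).
It also fails if it takes over 64 s, if anything falls off the work surface, if the arm or the gripper's body presses on something with over 40 N, if the wrist force passes 120 N, or if a joint passes its speed limit or range.

## Robot

A 6-joint arm with a two-finger parallel gripper is mounted at the origin on a cart in front of the work surface, level with it; the furniture and walls round the work are solid. World frame = base frame: x ahead of the robot, y to its left, z up, the work surface at z = 0. Lengths are in m, angles in rad, forces in N, time in s.
With the tool pointing down it reaches from about 0.35 to 0.925 m from the base axis. Payload 6.4 kg.
Tool frame: the origin (TCP) lies at the very end of the fingers, on their centre line; the grasp point (between the pads) lies 19 mm behind it; z points along the fingers, y is the direction in which the jaws open and shut (so a half turn about z gives the same grasp; the last joint's range is limited). The gripper opens to 85 mm and grips with 20 to 120 N. Pads are 22 mm wide; open, the fingers measure 114 mm over their backs; the gripper's body (76 mm by 85 mm) begins 54 mm behind the grasp point. The pads swing forward as they close: fully open they stand 13 mm farther back than shut.
Start: joints at [0.931, 0.245, 1.558, -0, 1.339, -0.174], TCP at [0.292, 0.581, 0.231] pointing down, gripper open.
Joint ranges: [-3.13, 3.13], [-1.02, 2.26], [0.13, 2.54], [-0.95, 4.09], [0.21, 2.88], [-2.74, 2.74]. Speed limits (rad/s): [2.57, 2.57, 3.14, 3.14, 3.14, 3.14].

## Interface

Orientations are given as a unit quaternion [x, y, z, w].
In Python, from bench import r, cams gives the robot as it stands.
- The arm moves only by the tool step_arm, never from a script. Its argument "increments" is a list of rows, each a list of 3 entries, a list of its own where there are three numbers: the shift along the tool's x, y, z in mm, then the turn, a rotation vector about the tool's x, y, z in rad, then the opening, from 0 (shut) to 1 (fully open). A call has 1 to 5 rows; each row shifts and turns the pose as measured when the row begins, along the tool's axes as they then stand; what a row does not reach is not made up. A row lasts 1/8 s, in which the tool goes at most 62.5 mm and 10.7 degrees, less where a joint would pass 70% of its speed; a pose out of reach is approached as far as the arm can. A call is refused whole if a number of a shift passes 62.5 or a number of a turn 0.188, either way. A call with a gripper value outside its range is refused whole. The fingers move at their own pace and stop on an object; "squeeze" is the grip in N (left out, the last holds). Time passes only in rows, so rows that do not move let the fingers close. It gives the time, the measured TCP pose, the force and the opening at its end, in the units of the state.
- r.observe(): the state, without advancing time (a new reading comes with each control period).
- cams.grab_frame(name): name is "scene" or "top" or "wrist"; returns the picture (420x560x3 uint8, red, green, blue); there is no depth.
- cams.calibration(name): a dict with "fx", "fy", "cx", "cy" (pixels), "position" and "rotation" of the camera in the world; the wrist camera has in their place "mount" (4x4, takes a point from camera to tool coordinates, whose origin is the TCP and whose axes are the flange's). Camera axes: x right, y down, z forward; pixel columns grow to the right and rows downward; lengths in m; the calibration is good to about 2 mm. The wrist camera is an equidistant fisheye: a pixel r from the principal point sees the ray r / f radians off the axis. A picture is of the moment at which its call begins: read the wrist's pose just before it. calibration takes no time and is no camera call.
- r.close_job(): hands the job in, once; it reports no verdict.
The state is a dict: "t": time; "joint_positions": joint angles; "qd": joint speeds; "joint_efforts": joint torques, N m; "tcp_pos": TCP position; "eef_rot": TCP orientation; "contact_force": force on the tool from outside, world axes, zero at the start; "wrist_torque": the same for the moment, N m; "opening": finger opening in m.
Only numpy, scipy, OpenCV 4.12 (cv2) and the standard library are available. Lean on these libraries where they do the work, as an engineer would, in place of code of your own. Each camera call takes 0.05 s, during which the arm holds its last target. There are 200 camera calls.

## Working session

There is one attempt and no reset: what is moved stays moved. The work goes in short steps, Python scripts to look and compute and a tool call to move; the robot and the scene stay as the last step left them, time stands still between calls to the robot, and variables do not carry over. Pictures are saved under pics/ and viewed, about 8 in all and at most 12, crops included, and the job is handed in when it is done.

Besides the shell and the picture viewer there is one more tool, called after "Request:" in YAML: its name, and indented under it one key for each argument. step_arm: Moves the arm, as the interface text tells. Its arguments: {"type":"object","properties":{"increments":{"type":"array"},"squeeze":{"type":"number"}},"required":["increments"]}

```bash
ls; mkdir -p pics; python3 - <<'E'
from bench import r,cams
import cv2,numpy as np
s=r.observe();print(s)
for n in ("scene","top","wrist"):
    print(n,cams.calibration(n))
    cv2.imwrite(f"pics/{n}0.png",cams.grab_frame(n)[:,:,::-1])
E
```

```text
pics
{'t': 0.0, 'joint_positions': array([ 9.30888555e-01,  2.45788572e-01,  1.55903349e+00, -2.29667036e-06,
        1.33869682e+00, -1.74109081e-01]), 'qd': array([-0.00015972,  0.00144556, -0.00080253,  0.00055977, -0.00052363,
        0.00010583]), 'joint_efforts': array([ 9.93074900e-04, -4.29508495e+01, -3.26130009e+01, -8.29421379e-05,
        5.24047020e-03,  6.77628449e-06]), 'tcp_pos': array([0.2915972 , 0.58029127, 0.23018616]), 'eef_rot': array([ 2.30799192e-01,  9.73000928e-01, -8.84879256e-04, -3.80236289e-04]), 'contact_force': array([-0.02870115, -0.01718671, -1.03834947]), 'wrist_torque': array([-0.01817539, -0.00856016, -0.03076467]), 'opening': 0.08531354974005453}
scene {'fx': 532.2104959042503, 'fy': 532.2104959042503, 'cx': 277.5991589969286, 'cy': 203.7254892560022, 'position': array([-0.44461512, -0.80295784,  1.15548427]), 'rotation': array([ 0.82306035, -0.37760714,  0.1765324 , -0.38577302])}
top {'fx': 521.3730946094205, 'fy': 521.3730946094205, 'cx': 285.80260547222974, 'cy': 205.50063258259866, 'position': array([0.34713199, 0.01323888, 1.47719495]), 'rotation': array([-0.70175604,  0.71015799, -0.03694598,  0.04300094])}
wrist {'fx': 325.19226210127806, 'fy': 325.19226210127806, 'cx': 279.6827633987611, 'cy': 212.5512212630464, 'mount': array([[-2.91615681e-04, -9.61299672e-01, -2.75504729e-01,
         6.99835629e-02],
       [ 9.99999886e-01, -1.76523759e-04, -4.42545641e-04,
        -1.05171508e-04],
       [ 3.76785849e-04, -2.75504827e-01,  9.61299614e-01,
        -1.43363316e-01],
       [ 0.00000000e+00,  0.00000000e+00,  0.00000000e+00,
         1.00000000e+00]])}
```

View pics/top0.png

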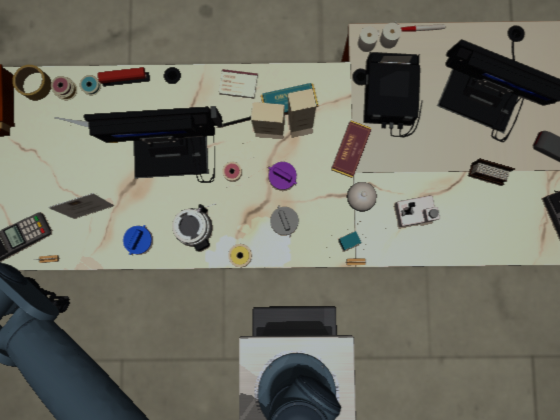

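View pics/scene0.png

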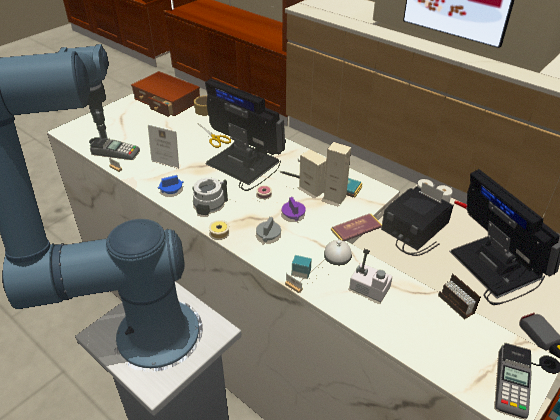

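The top view shows the grinder at about (192,228), the grey lid at (285,221) and the switch at (417,212). The blue (138,240) and purple (283,176) lids are look-alikes. Next, enlarged crops.

```bash
python3 - <<'E'
import cv2,numpy as np
a=cv2.imread("pics/top0.png");b=cv2.imread("pics/scene0.png")
def c(im,u,v,w=66,h=50,s=6): return cv2.resize(im[v:v+h,u:u+w],None,fx=s,fy=s,interpolation=cv2.INTER_CUBIC)
T=np.vstack([np.hstack([c(a,160,202),c(a,385,188)]),np.hstack([c(a,254,196),c(b,340,250)])])
print(T.shape);cv2.imwrite("pics/crops.png",T)
E
cat > h.py <<'E'
import numpy as np
from scipy.spatial.transform import Rotation as R
from bench import r,cams
def ray(n,u,v,s=None):
    c=cams.calibration(n);x=(u-c['cx'])/c['fx'];y=(v-c['cy'])/c['fy']
    if n=='wrist':
        t=np.hypot(x,y);d=np.array([x/t*np.sin(t),y/t*np.sin(t),np.cos(t)])
        M=c['mount'];Q=R.from_quat(s['eef_rot']).as_matrix()
        return Q@M[:3,3]+s['tcp_pos'],Q@M[:3,:3]@d
    q=c['rotation'];return c['position'],R.from_quat(q).apply([x,y,1])
def at(n,u,v,z,s=None):
    p,d=ray(n,u,v,s);return p+d*(z-p[2])/d[2]
E
```

```text
(600, 792, 3)
```

View pics/crops.png

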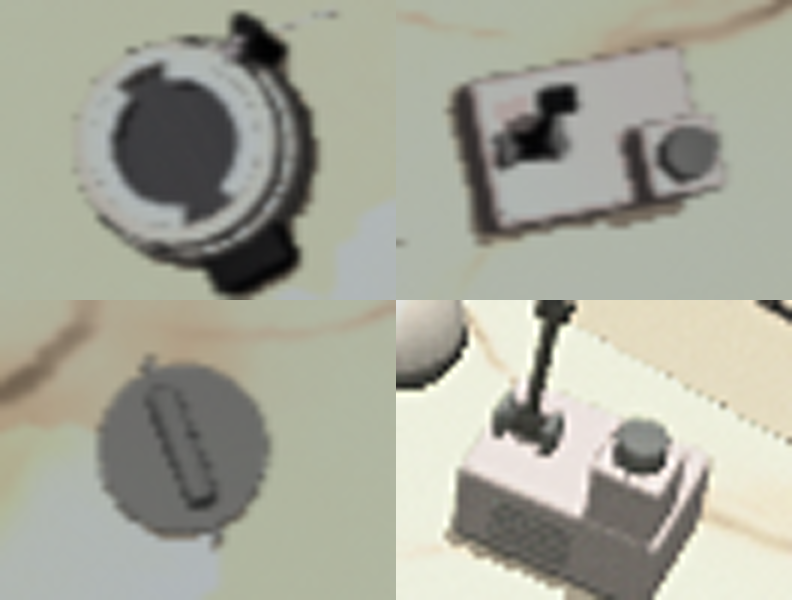

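```bash
python3 - <<'E'
from h import *
def T(cx,cy,u0,v0,ox,oy,z):
    return at('top',u0+(cx-ox)/6-.4,v0+(cy-oy)/6-.4,z)
G=lambda x,y,z:T(x,y,160,202,0,0,z)
S=lambda x,y,z:T(x,y,385,188,396,0,z)
L=lambda x,y,z:T(x,y,254,196,0,300,z)
m=G(177,140,.076);a=G(141,82,.076);b=G(207,205,.076)
print('mouth',m,(a+b)/2,'yaw',np.arctan2(*(a-b)[[1,0]]),np.linalg.norm(a-b))
bt=S(689,152,.098);kn=S(557,98,.127);e1=S(508,150,.06);e2=S(562,140,.06)
ax=(e1+e2)/2
print('button',bt,'axle',ax,'knob',kn)
# yaw: front edge of box top (z .049) crop (492,228)->(?), left edge corners
c1=S(466,90,.049);c2=S(492,228,.049);print('corners',c1,c2)
c3=S(685,45,.049);print(c3, 'yaw from back edge',np.arctan2(*(c1-c3)[[1,0]])-np.pi/2)
d=bt-ax; print('b-ax dist xy',np.hypot(*d[:2]),'exp',np.hypot(18,60), 'yaw',np.arctan2(d[1],d[0])-np.arctan2(-60,-18))
f=L(184,450,.024);t1=L(148,362,.022);t2=L(217,540,.022);g1=L(160,388,.054);g2=L(205,500,.054)
print('lid',f,(t1+t2)/2,(g1+g2)/2,'yaw',np.arctan2(*(t1-t2)[[1,0]]),np.arctan2(*(g1-g2)[[1,0]]),np.linalg.norm(t1-t2))
for n,u,v,z in [('ribbon',241,255,.026),('mint',349,241,.05),('card',356,261,.038),('dome',361,196,.05),('plum',232,171,.02),('purple',283,176,.03)]: print(n,at('top',u,v,z))
# scene check of button: crop(640,440)->
print('scene button',at('scene',340+(640-396)/6-.4,250+(437-300)/6-.4,.098))
E
```

```text
mouth [0.45686835 0.28585492 0.076     ] [0.45537205 0.28722616 0.076     ] yaw 0.49704243767799794 0.06346828881626804
button [ 0.47919636 -0.36698132  0.098     ] axle [ 0.48688753 -0.30781104  0.06      ] knob [ 0.50063654 -0.30292216  0.127     ]
corners [ 0.51371785 -0.27966452  0.049     ] [ 0.45014114 -0.28927577  0.049     ]
[ 0.53327384 -0.38079289  0.049     ] yaw from back edge 0.19102010259186608
b-ax dist xy 0.059668053191340414 exp 62.6418390534633 yaw 0.1621978988260553
lid [0.46986619 0.0295384  0.024     ] [0.46971458 0.03031795 0.022     ] [0.47014216 0.02987723 0.054     ] yaw 0.35764819730667885 0.36975982120922196 0.08936299907169823
ribbon [0.37544748 0.15058272 0.026     ]
mint [ 0.40963982 -0.14691549  0.05      ]
card [ 0.35518894 -0.16606068  0.038     ]
dome [ 0.53313095 -0.18306566  0.05      ]
plum [0.61315534 0.17630577 0.02      ]
purple [0.5951983  0.03164311 0.03      ]
scene button [ 0.47810494 -0.37149657  0.098     ]
```

```bash
cat >> h.py <<'E'
def plan(t,yaw=None,n=5,opn=0):
    "rows (tool axes, mm / rad) to TCP position t, jaw yaw"
    s=r.observe();p=s['tcp_pos'];Q=R.from_quat(s['eef_rot'])
    y=Q.as_matrix()[:,1];y0=np.arctan2(y[1],y[0])
    if yaw is None: yaw=y0
    X=np.array([np.sin(yaw),-np.cos(yaw),0]);Y=np.array([np.cos(yaw),np.sin(yaw),0])
    F=R.from_matrix(np.c_[-(-X),Y,[0,0,-1]]) if np.linalg.det(np.c_[X,Y,[0,0,-1]])>0 else R.from_matrix(np.c_[-X,Y,[0,0,-1]])
    w=(Q.inv()*F).as_rotvec();d=(np.array(t)-p)/n
    print('t %.2f'%s['t'],'p',p.round(4),'yaw',round(y0,3),'f',s['contact_force'].round(1),'j',s['joint_positions'].round(2))
    rows=[]
    for i in range(n):
        q=Q*R.from_rotvec(w*i/n)
        rows.append([(q.inv().apply(d)*1000).round(1).tolist(),(w/n).round(4).tolist(),opn])
    print(rows)
E
python3 - <<'E'
from h import *
plan([.478,-.345,.235],-1.40,16)
E
```

```text
t 0.15 p [0.2917 0.5804 0.2304] yaw 1.105 f [ 0.7 -0.1  0.2] j [ 0.93  0.25  1.56  0.    1.34 -0.17]
[[[-36.4, -46.4, -0.2], [-0.0001, 0.0001, 0.1566], 0], [[-43.2, -40.2, -0.2], [-0.0001, 0.0001, 0.1566], 0], [[-48.9, -33.0, -0.2], [-0.0001, 0.0001, 0.1566], 0], [[-53.5, -25.0, -0.3], [-0.0001, 0.0001, 0.1566], 0], [[-56.7, -16.3, -0.3], [-0.0001, 0.0001, 0.1566], 0], [[-58.5, -7.3, -0.3], [-0.0001, 0.0001, 0.1566], 0], [[-59.0, 2.0, -0.3], [-0.0001, 0.0001, 0.1566], 0], [[-57.9, 11.1, -0.3], [-0.0001, 0.0001, 0.1566], 0], [[-55.5, 20.0, -0.3], [-0.0001, 0.0001, 0.1566], 0], [[-51.7, 28.4, -0.3], [-0.0001, 0.0001, 0.1566], 0], [[-46.6, 36.1, -0.3], [-0.0001, 0.0001, 0.1566], 0], [[-40.4, 43.0, -0.3], [-0.0001, 0.0001, 0.1566], 0], [[-33.2, 48.7, -0.3], [-0.0001, 0.0001, 0.1566], 0], [[-25.2, 53.3, -0.3], [-0.0001, 0.0001, 0.1566], 0], [[-16.6, 56.6, -0.3], [-0.0001, 0.0001, 0.1566], 0], [[-7.6, 58.5, -0.3], [-0.0001, 0.0001, 0.1566], 0]]
```

Request:
step_arm:
  increments:
    - [[-36.4,-46.4,0],[0,0,0.157],0]
    - [[-43.2,-40.2,0],[0,0,0.157],0]
    - [[-48.9,-33,0],[0,0,0.157],0]
    - [[-53.5,-25,0],[0,0,0.157],0]
    - [[-56.7,-16.3,0],[0,0,0.157],0]
  squeeze: 30

```text
t: 0.78
tcp_pos: [0.3471, 0.285, 0.2284]
eef_rot: [0.593, 0.805, -0.002, 0.0]
contact_force: [0.1, -1.0, 0.4]
opening: -0.0001
```

Request:
step_arm:
  increments:
    - [[-58.5,-7.3,0],[0,0,0.157],0]
    - [[-59,2,0],[0,0,0.157],0]
    - [[-58,11,0],[0,0,0.157],0]
    - [[-55.5,20,0],[0,0,0.157],0]
    - [[-51.7,28.4,0],[0,0,0.157],0]

```text
t: 1.4
tcp_pos: [0.3952, -0.015, 0.2293]
eef_rot: [0.862, 0.507, -0.0, 0.002]
contact_force: [1.6, 0.7, 0.1]
opening: 0.0002
```

```bash
python3 - <<'E'
from h import *
plan([.478,-.345,.235],-1.40,10)
E
```

```text
t 1.40 p [ 0.3952 -0.015   0.2293] yaw -0.508 f [1.6 0.7 0.1] j [-0.32 -0.41  2.17 -0.    1.37  0.18]
[[[-24.8, 23.3, -0.4], [0.0004, 0.0001, 0.0892], 0], [[-22.6, 25.4, -0.4], [0.0004, 0.0001, 0.0892], 0], [[-20.3, 27.3, -0.5], [0.0004, 0.0001, 0.0892], 0], [[-17.8, 29.0, -0.5], [0.0004, 0.0001, 0.0892], 0], [[-15.1, 30.5, -0.5], [0.0004, 0.0001, 0.0892], 0], [[-12.3, 31.7, -0.5], [0.0004, 0.0001, 0.0892], 0], [[-9.5, 32.7, -0.5], [0.0004, 0.0001, 0.0892], 0], [[-6.5, 33.4, -0.5], [0.0004, 0.0001, 0.0892], 0], [[-3.5, 33.8, -0.5], [0.0004, 0.0001, 0.0892], 0], [[-0.5, 34.0, -0.6], [0.0004, 0.0001, 0.0892], 0]]
```

Request:
step_arm:
  increments:
    - [[-24.8,23.3,0],[0,0,0.09],0]
    - [[-22.6,25.4,0],[0,0,0.09],0]
    - [[-20.3,27.3,0],[0,0,0.09],0]
    - [[-17.8,29,0],[0,0,0.09],0]
    - [[-15.1,30.5,0],[0,0,0.09],0]

```text
t: 2.02
tcp_pos: [0.4341, -0.1881, 0.2294]
eef_rot: [0.957, 0.291, 0.0, 0.002]
contact_force: [0.8, 0.5, -0.4]
opening: -0.0001
```

Request:
step_arm:
  increments:
    - [[-12.3,31.7,0],[0,0,0.09],0]
    - [[-9.5,32.7,0],[0,0,0.09],0]
    - [[-6.5,33.4,0],[0,0,0.09],0]
    - [[-3.5,33.8,0],[0,0,0.09],0]
    - [[-0.5,34,0],[0,0,0.09],0]

```text
t: 2.65
tcp_pos: [0.4697, -0.3595, 0.2282]
eef_rot: [0.998, 0.062, 0.0, 0.001]
contact_force: [-0.4, 0.8, 0.4]
opening: -0.0
```

```bash
python3 - <<'E'
from h import *
import cv2
s=r.observe();np.savez('w1.npz',**s)
im=cams.grab_frame('wrist');cv2.imwrite('pics/w1.png',cv2.resize(im[:,:,::-1],(784,588),interpolation=cv2.INTER_CUBIC))
print(s['t'],s['tcp_pos'],R.from_quat(s['eef_rot']).as_matrix()[:,1],s['qd'].round(2))
E
```

```text
2.65 [ 0.46974375 -0.3595471   0.22818004] [ 0.12417311 -0.99225977  0.00125909] [-0.26  0.49 -0.52  0.    0.03  0.48]
```

View pics/w1.png

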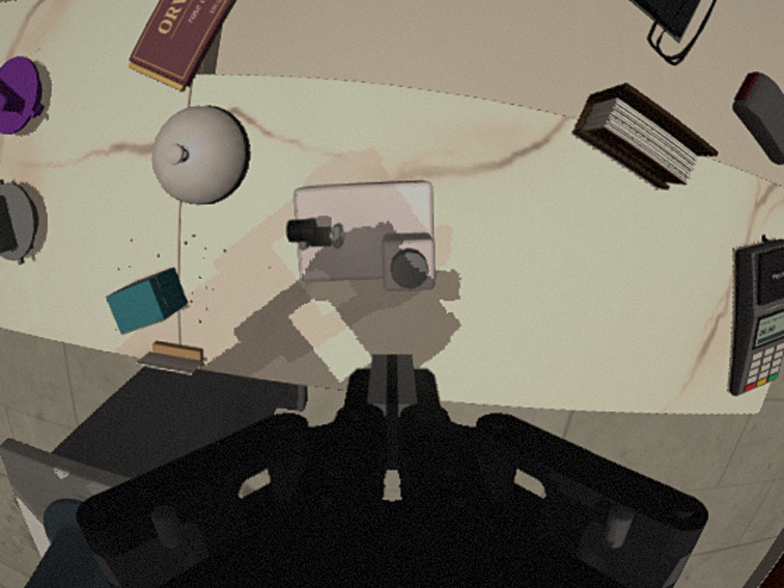

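The wrist view shows the button at (410,268), the box's back corners at (296,185) and (432,181), and the lever upright with its knob at about (298,231).

```bash
python3 - <<'E'
from h import *
s=dict(np.load('w1.npz'))
W=lambda u,v,z:at('wrist',u/1.4-.3,v/1.4-.3,z,s)
b=W(410,267,.098);print('button',b)
c1=W(296,184,.049);c2=W(433,181,.049);c3=W(300,283,.049)
print(c1,c2,c3,np.linalg.norm(c1-c2),np.linalg.norm(c1-c3),'yaw',np.arctan2(*(c1-c2)[[1,0]])-np.pi/2,np.arctan2(*(c1-c3)[[1,0]]))
print('knob',W(298,231,.121))
yaw=np.arctan2(*(c1-c2)[[1,0]])-np.pi/2
Rz=R.from_euler('z',yaw)
o=b-Rz.apply([-.018,-.03,.098]);o2=(c2+c3)/2-[0,0,.049];print('origin',o,o2)
for oo in(o,o2):
  for th in(0,1.5): print('knob',th,oo+Rz.apply([-.065*np.sin(th-.2),.03,.057+.065*np.cos(th-.2)]))
plan([b[0],b[1],.115],yaw-np.pi/2,5)
E
```

```text
button [ 0.4821716  -0.36943003  0.098     ]
[ 0.52243683 -0.28449007  0.049     ] [ 0.5356016  -0.38070956  0.049     ] [ 0.45017834 -0.29368294  0.049     ] 0.09711591728245232 0.07284090930422876 yaw 0.13597590801188408 0.12654232537354385
knob [ 0.49999784 -0.30289654  0.121     ]
origin [ 4.95938731e-01 -3.37266916e-01  2.77555756e-17] [ 4.92889973e-01 -3.37196251e-01 -1.38777878e-17]
knob 0 [ 0.50466632 -0.30579331  0.12070433]
knob 1.5 [ 0.42981885 -0.31603396  0.07438742]
knob 0 [ 0.50161756 -0.30572265  0.12070433]
knob 1.5 [ 0.42677009 -0.31596329  0.07438742]
t 2.70 p [ 0.4699 -0.3631  0.2282] yaw -1.451 f [-2.7 -1.7 -0.1] j [-0.85  0.12  1.71 -0.    1.31  0.6 ]
[[[2.3, 1.5, 22.7], [0.0008, -0.0001, -0.0032], 0], [[2.3, 1.5, 22.6], [0.0008, -0.0001, -0.0032], 0], [[2.3, 1.5, 22.6], [0.0008, -0.0001, -0.0032], 0], [[2.3, 1.5, 22.6], [0.0008, -0.0001, -0.0032], 0], [[2.3, 1.6, 22.6], [0.0008, -0.0001, -0.0032], 0]]
```

Request:
step_arm:
  increments:
    - [[2,1.5,24],[0,0,0],0]
    - [[2,1.5,24],[0,0,0],0]
    - [[2,1.5,24],[0,0,0],0]
    - [[2,1.2,24],[0,0,0],0]
    - [[2,1,18],[0,0,0],0]

```text
t: 3.32
tcp_pos: [0.4811, -0.3708, 0.1115]
eef_rot: [0.998, 0.06, 0.001, 0.003]
contact_force: [0.4, -1.7, -0.3]
opening: -0.0003
```

Request:
step_arm:
  increments:
    - [[0,0,10],[0,0,0],0]
    - [[0,0,6],[0,0,0],0]
    - [[0,0,5],[0,0,0],0]
    - [[0,0,0],[0,0,0],0]

```text
t: 3.82
tcp_pos: [0.4815, -0.371, 0.0919]
eef_rot: [0.998, 0.06, 0.001, 0.003]
contact_force: [-0.8, 1.8, 2.7]
opening: -0.0
```

Request:
step_arm:
  increments:
    - [[0,0,1.5],[0,0,0],0]
    - [[0,0,0],[0,0,0],0]
    - [[0,0,-30],[0,0,0],0.4]
    - [[0,0,-50],[0,0,0],0.4]
    - [[-10,-20,-20],[0,0,0],0.4]

```text
t: 4.45
tcp_pos: [0.4688, -0.3522, 0.1913]
eef_rot: [0.998, 0.06, 0.0, 0.002]
contact_force: [0.2, 0.2, 0.7]
opening: 0.034
```

```bash
python3 - <<'E'
from h import *
import cv2
s=r.observe();np.savez('w2.npz',**s)
im=cams.grab_frame('wrist')[90:250,150:350];b=cams.grab_frame('scene')[240:300,330:410]
print(s['t'],s['tcp_pos'])
f=lambda a,w:cv2.resize(a[:,:,::-1],w,interpolation=cv2.INTER_CUBIC)
cv2.imwrite('pics/w2.png',np.vstack([f(im,(400,320)),f(b,(400,300))][:2])[:600])
E
```

```text
4.45 [ 0.46875807 -0.35219351  0.19126559]
```

View pics/w2.png

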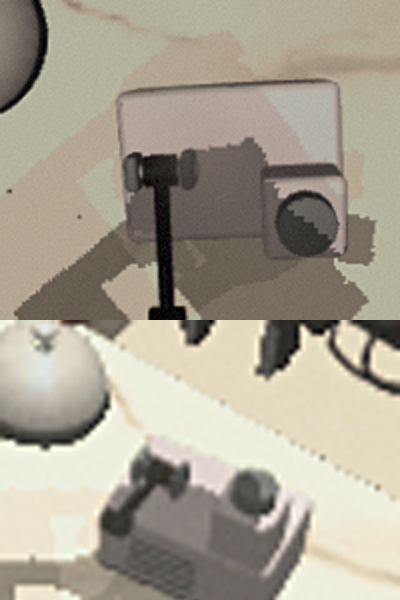

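The lever has dropped. In the wrist crop the knob is at about (167,318), and in the scene crop at about (116,521).

```bash
python3 - <<'E'
from h import *
s=dict(np.load('w2.npz'))
k=at('wrist',150+83.5,90+160,.074,s);a=at('wrist',150+80,90+84,.06,s);b=at('wrist',150+153,90+111,.098,s)
print('knob',k,'axle',a,'scene knob',at('scene',353,280,.074),np.linalg.norm((k-a)[:2]),'yaw',np.arctan2(*(a-k)[[1,0]]),'button',b)
print('scene axle',at('scene',330+31.5,240+30.5,.06))
yaw=.14
plan([.428,-.316,.15],yaw-np.pi/2,4,.45)
E
```

```text
knob [ 0.42542561 -0.31744437  0.074     ] axle [ 0.48913968 -0.30743973  0.06      ] scene knob [ 0.42721884 -0.32069248  0.074     ] 0.06449477059448103 yaw 0.1557523013199733 button [ 0.48178274 -0.36881559  0.098     ]
scene axle [ 0.48332073 -0.31228596  0.06      ]
t 4.55 p [ 0.4681 -0.3505  0.1904] yaw -1.45 f [ 0.2 -0.6 -0. ] j [-0.84  0.13  1.76 -0.    1.24  0.62]
[[[-8.9, -9.8, 10.1], [0.0008, 0.0001, -0.0049], 0.45], [[-8.9, -9.8, 10.1], [0.0008, 0.0001, -0.0049], 0.45], [[-8.8, -9.9, 10.1], [0.0008, 0.0001, -0.0049], 0.45], [[-8.8, -9.9, 10.1], [0.0008, 0.0001, -0.0049], 0.45]]
```

Request:
step_arm:
  increments:
    - [[-9,-9.8,12],[0,0,-0.005],0.45]
    - [[-9,-9.8,12],[0,0,-0.005],0.45]
    - [[-9,-9.8,12],[0,0,-0.005],0.45]
    - [[-9,-9,12],[0,0,0],0.45]
    - [[-3,0,12],[0,0,0],0.45]

```text
t: 5.18
tcp_pos: [0.4233, -0.3175, 0.1233]
eef_rot: [0.998, 0.068, -0.0, 0.001]
contact_force: [-0.2, -1.2, -0.2]
opening: 0.0383
```

```bash
python3 - <<'E'
from h import *
plan([.4265,-.317,.056],.15-np.pi/2,4,.45)
E
```

```text
t 5.17 p [ 0.4233 -0.3175  0.1233] yaw -1.435 f [-0.2 -1.2 -0.2] j [-0.86  0.09  1.94 -0.    1.1   0.58]
[[[0.8, -0.1, 16.8], [0.0006, 0.0003, -0.0036], 0.45], [[0.8, -0.0, 16.8], [0.0006, 0.0003, -0.0036], 0.45], [[0.8, -0.0, 16.8], [0.0006, 0.0003, -0.0036], 0.45], [[0.8, -0.0, 16.8], [0.0006, 0.0003, -0.0036], 0.45]]
```

Request:
step_arm:
  increments:
    - [[0.8,0,16.8],[0,0,-0.004],0.45]
    - [[0.8,0,16.8],[0,0,-0.004],0.45]
    - [[0.8,0,16.8],[0,0,-0.004],0.45]
    - [[0.8,0,16.8],[0,0,-0.004],0.45]
    - [[0,0,0],[0,0,0],0.45]

```text
t: 5.8
tcp_pos: [0.4264, -0.3173, 0.0487]
eef_rot: [0.997, 0.076, -0.001, -0.0]
contact_force: [-0.1, -0.1, -0.4]
opening: 0.0383
```

Request:
step_arm:
  increments:
    - [[0,0,0],[0,0,0],0]
    - [[0,0,0],[0,0,0],0]
    - [[0,0,0],[0,0,0],0]
    - [[0,0,0],[0,0,0],0]
  squeeze: 20

```text
t: 6.3
tcp_pos: [0.4269, -0.3174, 0.0498]
eef_rot: [0.997, 0.076, -0.001, 0.0]
contact_force: [-0.1, 0.8, -1.5]
opening: 0.0154
```

Request:
step_arm:
  increments:
    - [[3.3,0,-9.1],[0,0,0],0]
    - [[4.6,0,-8.6],[0,0,0],0]
    - [[5.9,0,-7.8],[0,0,0],0]
    - [[6.9,0,-6.8],[0,0,0],0]
    - [[7.9,0,-5.7],[0,0,0],0]

```text
t: 6.92
tcp_pos: [0.4564, -0.3124, 0.0898]
eef_rot: [0.997, 0.076, -0.001, 0.0]
contact_force: [-0.1, -0.2, -4.4]
opening: 0.0154
```

```bash
cat > arc.py <<'E'
from h import *
import sys
s=r.observe();p=s['tcp_pos'];a=np.array([.4265,-.3173,.0498])  # at phi=1.3
d=p-a;x=d[0]*np.cos(.15)+d[1]*np.sin(.15)-.0626;z=d[2]+.0174
ph=np.arctan2(-x,z);print('rad',np.hypot(x,z),'phi',ph,'theta',ph+.2,s['contact_force'],s['opening'])
Y=R.from_quat(s['eef_rot']).inv()
n=5;ps=np.linspace(ph,float(sys.argv[1]),n+1)[1:];px,pz=x,z
for q in ps:
    X,Z=-.065*np.sin(q),.065*np.cos(q);w=np.array([np.cos(.15)*(X-px),np.sin(.15)*(X-px),Z-pz])*1000;print(Y.apply(w).round(1));px,pz=X,Z
E
python3 arc.py -.2
```

```text
rad 0.06586194397444085 phi 0.5131500528328256 theta 0.7131500528328256 [-0.07233398 -0.20882513 -4.42970908] 0.01535501217741089
[ 8.8  0.  -3.2]
[ 8.8  0.  -2.8]
[ 9.1  0.  -1.5]
[ 9.3  0.  -0.2]
[9.2 0.  1.2]
```

Request:
step_arm:
  increments:
    - [[8.8,0,-3.2],[0,0,0],0]
    - [[8.8,0,-2.8],[0,0,0],0]
    - [[9.1,0,-1.5],[0,0,0],0]
    - [[9.3,0,-0.2],[0,0,0],0]
    - [[8,0,1],[0,0,0],0]

```text
t: 7.55
tcp_pos: [0.5026, -0.3048, 0.0971]
eef_rot: [0.997, 0.077, -0.002, -0.001]
contact_force: [-5.3, 0.1, 1.2]
opening: 0.0155
```

```bash
python3 arc.py -.2
```

```text
rad 0.06629337855701671 phi -0.22061612031207867 theta -0.020616120312078656 [-5.27553878  0.1301167   1.20960495] 0.0155284987521446
[-0.5 -0.   1.2]
[-0.3 -0.  -0.1]
[-0.3 -0.  -0.1]
[-0.3 -0.  -0.1]
[-0.3 -0.  -0.1]
```

Request:
step_arm:
  increments:
    - [[0,0,0],[0,0,0],0]
    - [[0,0,0],[0,0,0],0]
    - [[0,0,0],[0,0,0],0.42]
    - [[0,0,0],[0,0,0],0.42]
    - [[0,0,0],[0,0,0],0.42]

```text
t: 8.18
tcp_pos: [0.5048, -0.306, 0.0982]
eef_rot: [0.997, 0.077, -0.001, 0.001]
contact_force: [0.2, 0.4, 0.3]
opening: 0.036
```

Request:
step_arm:
  increments:
    - [[0,0,-15],[0,0,0],0.42]
    - [[0,0,-25],[0,0,0],0.42]
    - [[0,0,-30],[0,0,0],0.42]
    - [[0,0,-30],[0,0,0],0.42]
    - [[0,0,0],[0,0,0],0.6]

```text
t: 8.8
tcp_pos: [0.5063, -0.3066, 0.2061]
eef_rot: [0.997, 0.076, 0.001, 0.003]
contact_force: [0.1, -0.0, 0.5]
opening: 0.0507
```

```bash
python3 - <<'E'
from h import *
plan([.455,.03,.20],.37-np.pi/2,7,.65)
E
```

```text
t 8.80 p [ 0.5063 -0.3066  0.2061] yaw -1.418 f [ 0.1 -0.   0.5] j [-0.73  0.13  1.74 -0.    1.27  0.68]
[[[0.1, -48.6, 0.6], [0.0008, -0.0001, -0.031], 0.65], [[1.6, -48.6, 0.6], [0.0008, -0.0001, -0.031], 0.65], [[3.1, -48.5, 0.7], [0.0008, -0.0001, -0.031], 0.65], [[4.6, -48.4, 0.7], [0.0008, -0.0001, -0.031], 0.65], [[6.1, -48.3, 0.8], [0.0008, -0.0001, -0.031], 0.65], [[7.6, -48.0, 0.8], [0.0008, -0.0001, -0.031], 0.65], [[9.1, -47.8, 0.8], [0.0008, -0.0001, -0.031], 0.65]]
```

Request:
step_arm:
  increments:
    - [[0,-48.6,0],[0,0,-0.031],0.65]
    - [[1.6,-48.6,0],[0,0,-0.031],0.65]
    - [[3,-48.5,0],[0,0,-0.031],0.65]
    - [[4.6,-48.4,0],[0,0,-0.031],0.65]
    - [[6,-48.3,0],[0,0,-0.031],0.65]

```text
t: 9.43
tcp_pos: [0.4669, -0.0618, 0.2021]
eef_rot: [0.988, 0.153, -0.0, 0.002]
contact_force: [0.7, 0.8, -0.2]
opening: 0.0557
```

Request:
step_arm:
  increments:
    - [[7.6,-48,0],[0,0,-0.031],0.65]
    - [[0,-30,0],[0,0,-0.031],0.65]
    - [[0,0,0],[0,0,0],0.65]

```text
t: 9.8
tcp_pos: [0.4467, 0.0196, 0.1995]
eef_rot: [0.982, 0.186, -0.002, 0.001]
contact_force: [0.1, 0.4, -0.1]
opening: 0.0553
```

```bash
python3 - <<'E'
from h import *
import cv2
s=r.observe();np.savez('w3.npz',**s)
im=cams.grab_frame('wrist');b=cams.grab_frame('scene')[240:300,330:410]
o=cv2.resize(im[:,:,::-1],(784,588),interpolation=cv2.INTER_CUBIC)
o[428:588,:214]=cv2.resize(b[:,:,::-1],(214,160),interpolation=cv2.INTER_CUBIC)
cv2.imwrite('pics/w3.png',o)
print(s['t'],s['tcp_pos'],s['opening'],s['qd'].round(2))
E
```

```text
9.8 [0.446741   0.01963312 0.1995479 ] 0.05533619223930197 [-0.01  0.01 -0.01 -0.01 -0.01  0.  ]
```

View pics/w3.png

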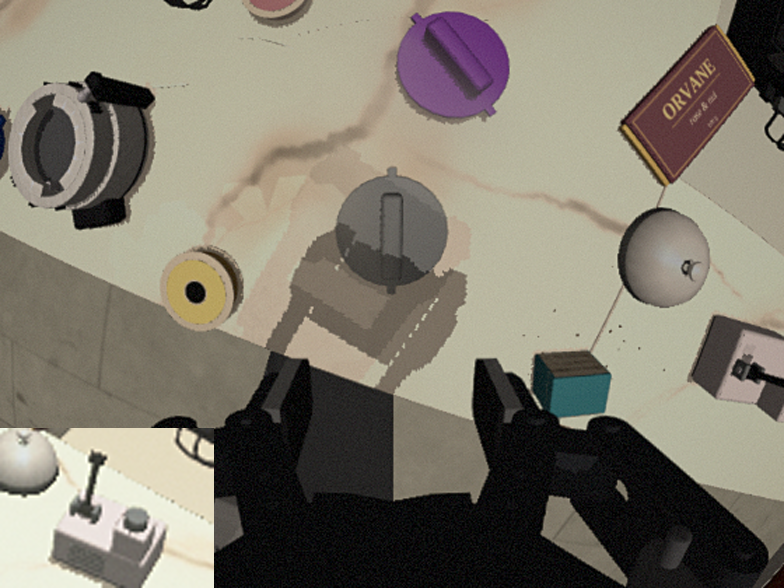

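The inset shows the lever back up. The lid's tabs are at (392,172) and (391,290), its flange centre at (391,232), and its wing is nearly aligned with the tool.

```bash
python3 - <<'E'
from h import *
s=dict(np.load('w3.npz'))
W=lambda u,v,z:at('wrist',u/1.4-.3,v/1.4-.3,z,s)
t1=W(392,168,.022);t2=W(391,293,.022)
print('tabs',t1,t2,(t1+t2)/2,np.linalg.norm(t1-t2),'yaw',np.arctan2(*(t1-t2)[[1,0]]))
l=W(336,231,.024);q=W(448,231,.024);print('flange',(l+q)/2,np.linalg.norm(l-q))
g1=W(392,192,.054);g2=W(391,279,.054);print('wing',(g1+g2)/2,np.linalg.norm(g1-g2),np.arctan2(*(g1-g2)[[1,0]]))
a=W(45,96,.076);b=W(54,189,.076);print('notch yaw',np.arctan2(*(a-b)[[1,0]]),(a+b)/2)
plan([.4695,.030,.10],.37-np.pi/2,3,.65)
E
```

```text
tabs [0.51299898 0.04529265 0.022     ] [0.42870135 0.01294314 0.022     ] [0.47085017 0.0291179  0.022     ] 0.09029164471209912 yaw 0.3664227227938411
flange [0.47192592 0.02914336 0.024     ] 0.07923854272419037
wing [0.47232845 0.02970652 0.054     ] 0.056557224715702265 0.36297867211638885
notch yaw 0.476986396908863 [0.45831886 0.28555746 0.076     ]
t 9.90 p [0.4476 0.018  0.1999] yaw -1.199 f [-0.5 -0.4 -0.7] j [-0.21 -0.22  2.08 -0.    1.28  0.99]
[[[8.4, -1.1, 33.3], [0.0008, 0.001, 0.0007], 0.65], [[8.3, -1.1, 33.3], [0.0008, 0.001, 0.0007], 0.65], [[8.3, -1.1, 33.3], [0.0008, 0.001, 0.0007], 0.65]]
```

Request:
step_arm:
  increments:
    - [[8.3,-1.1,33],[0,0,0],0.65]
    - [[8.3,-1.1,33],[0,0,0],0.65]
    - [[8,-1.1,33],[0,0,0],0.65]
    - [[0,0,30],[0,0,0],0.65]
    - [[0,0,10],[0,0,0],0.65]

```text
t: 10.52
tcp_pos: [0.4742, 0.0227, 0.0584]
eef_rot: [0.984, 0.18, 0.001, 0.003]
contact_force: [0.2, 0.4, -0.4]
opening: 0.0552
```

```bash
python3 - <<'E'
from h import *
plan([.4715,.0294,.029],.365-np.pi/2,2,.65)
E
```

```text
t 10.53 p [0.4742 0.0227 0.0584] yaw -1.21 f [ 0.2  0.4 -0.4] j [-0.19  0.08  2.1  -0.01  0.96  1.02]
[[[-0.1, -3.7, 14.7], [0.0033, -0.0006, -0.0019], 0.65], [[-0.1, -3.7, 14.7], [0.0033, -0.0006, -0.0019], 0.65]]
```

Request:
step_arm:
  increments:
    - [[0,-3.7,9],[0.003,0,0],0.65]
    - [[0,-3.7,9],[0.003,0,0],0.65]
    - [[0,0,6],[0,0,0],0.65]
    - [[0,0,0],[0,0,0],0.65]

```text
t: 11.02
tcp_pos: [0.4734, 0.0285, 0.0347]
eef_rot: [0.984, 0.179, 0.002, 0.001]
contact_force: [-0.1, 0.6, -0.6]
opening: 0.0555
```

```bash
python3 - <<'E'
from h import *
plan([.4715,.0294,.029],.365-np.pi/2,1,.65)
E
```

```text
t 11.03 p [0.4734 0.0285 0.0347] yaw -1.212 f [-0.1  0.6 -0.6] j [-0.18  0.12  2.11  0.    0.91  1.03]
[[[-1.5, -1.5, 5.7], [0.002, -0.0041, -0.006], 0.65]]
```

Request:
step_arm:
  increments:
    - [[-1.5,-1.5,5],[0.002,-0.004,-0.006],0.65]
    - [[0,0,0],[0,0,0],0.65]
    - [[0,0,0],[0,0,0],0]
    - [[0,0,0],[0,0,0],0]
    - [[0,0,0],[0,0,0],0]
  squeeze: 60

```text
t: 11.65
tcp_pos: [0.4726, 0.0294, 0.0307]
eef_rot: [0.983, 0.182, 0.001, 0.0]
contact_force: [0.0, -0.4, -2.2]
opening: 0.0133
```

Request:
step_arm:
  increments:
    - [[0,0,0],[0,0,0],0]
    - [[0,0,0],[0,0,0],0]

```text
t: 11.9
tcp_pos: [0.4725, 0.0294, 0.0307]
eef_rot: [0.983, 0.182, 0.001, 0.0]
contact_force: [0.6, 0.0, 0.3]
opening: 0.0131
```

```bash
python3 - <<'E'
from h import *
plan([.4715,.0294,.029],.365-np.pi/2,1,0)
E
```

```text
t 11.90 p [0.4725 0.0294 0.0307] yaw -1.205 f [0.6 0.  0.3] j [-0.18  0.13  2.11  0.    0.9   1.03]
[[[-0.9, -0.4, 1.6], [0.0014, -0.0023, 0.0008], 0]]
```

Request:
step_arm:
  increments:
    - [[0,0,-15],[0,0,0],0]
    - [[0,0,-30],[0,0,0],0]
    - [[0,0,-45],[0,0,0],0]
    - [[0,0,-45],[0,0,0],0]
    - [[0,0,-10],[0,0,0],0]

```text
t: 12.52
tcp_pos: [0.4711, 0.0296, 0.182]
eef_rot: [0.983, 0.182, 0.001, 0.0]
contact_force: [0.9, 0.6, -1.4]
opening: 0.0127
```

```bash
python3 - <<'E'
from h import *
c,s_=np.cos(.485),np.sin(.485)
plan([.457-.07*c,.2865-.07*s_,.185],.485-np.pi/2,6,0)
E
```

```text
t 12.53 p [0.4711 0.0296 0.182 ] yaw -1.205 f [ 0.9  0.6 -1.4] j [-0.18 -0.13  2.05 -0.    1.23  1.03]
[[[1.5, -39.4, -0.5], [0.0001, -0.0002, -0.0199], 0], [[2.3, -39.4, -0.5], [0.0001, -0.0002, -0.0199], 0], [[3.1, -39.3, -0.5], [0.0001, -0.0002, -0.0199], 0], [[3.9, -39.3, -0.5], [0.0001, -0.0002, -0.0199], 0], [[4.7, -39.2, -0.5], [0.0001, -0.0002, -0.0199], 0], [[5.4, -39.1, -0.5], [0.0001, -0.0002, -0.0199], 0]]
```

Request:
step_arm:
  increments:
    - [[1.5,-39.4,0],[0,0,-0.02],0]
    - [[2.3,-39.4,0],[0,0,-0.02],0]
    - [[3.1,-39.4,0],[0,0,-0.02],0]
    - [[4,-39.3,0],[0,0,-0.02],0]
    - [[4.7,-39.2,0],[0,0,-0.02],0]

```text
t: 13.15
tcp_pos: [0.4045, 0.2193, 0.1796]
eef_rot: [0.973, 0.229, -0.001, 0.0]
contact_force: [-0.6, -0.4, -0.6]
opening: 0.0126
```

Request:
step_arm:
  increments:
    - [[5.4,-39,0],[0,0,-0.02],0]
    - [[0,0,0],[0,0,0],0]
    - [[0,0,0],[0,0,0],0]

```text
t: 13.52
tcp_pos: [0.3882, 0.2585, 0.1764]
eef_rot: [0.97, 0.241, -0.004, 0.001]
contact_force: [-0.7, -0.1, -1.0]
opening: 0.0123
```

```bash
python3 - <<'E'
from h import *
import cv2
s=r.observe();np.savez('w4.npz',**s)
im=cams.grab_frame('wrist')
cv2.imwrite('pics/w4.png',cv2.resize(im[80:360,100:450][:,:,::-1],(700,560),interpolation=cv2.INTER_CUBIC))
plan([.457,.2865,.185],.485-np.pi/2,1,0)
E
```

```text
t 13.57 p [0.3883 0.2583 0.1764] yaw -1.084 f [-0.3  0.2 -1.3] j [ 0.34 -0.13  2.06 -0.    1.23  1.43]
[[[73.8, 7.2, -9.2], [-0.0006, 0.0085, 0.0018], 0]]
```

View pics/w4.png

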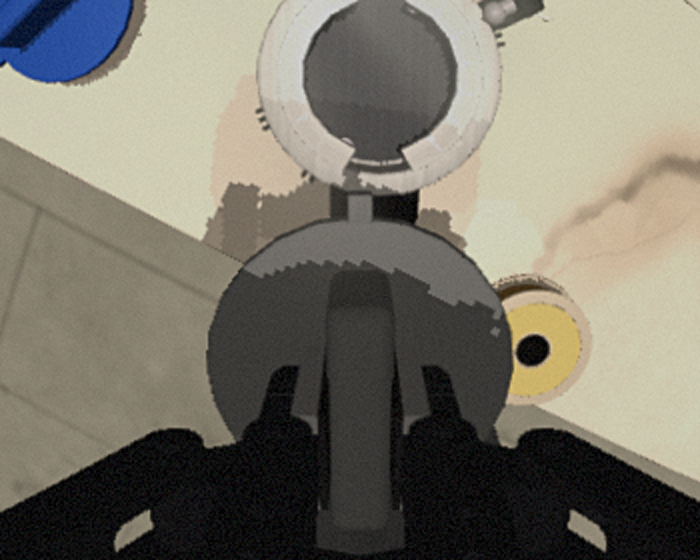

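The mouth's inner edge runs from u≈303 to 457 at v≈78 and the collar's outer edge from 258 to 500. The near notch is centred at about (380,160). The held lid's tab tip is at (360,194) and its flange edges are at u=207 and 513.

```bash
python3 - <<'E'
from h import *
import cv2
from scipy.optimize import least_squares as ls
s=dict(np.load('w4.npz'))
Q=R.from_quat(s['eef_rot'])
W=lambda u,v,z:at('wrist',100+u/2-.25,80+v/2-.25,z,s)
def circ(P):
    P=np.array(P)[:,:2];f=ls(lambda c:np.hypot(*(P-c[:2]).T)-c[2],[*P.mean(0),.04]);return f.x.round(4),np.abs(f.fun).max().round(4)
print('outer',circ([W(*p,.076) for p in[(258,78),(500,78),(270,125),(489,125),(300,165),(462,165),(415,190)]]))
print('inner',circ([W(*p,.076) for p in[(303,75),(457,75),(313,110),(448,110),(330,133),(430,133),(355,148),(408,148)]]))
n1=W(347,160,.076);n2=W(413,160,.076);n=(n1+n2)/2;print('notch',n,np.linalg.norm(n1-n2))
zf=s['tcp_pos'][2]-.0307
T=lambda u,v,z:Q.inv().apply(W(u,v,z)-s['tcp_pos'])*1000
print('tab tip tool',T(360,194,zf+.024),'flange front',T(330,221,zf+.024),T(390,221,zf+.024),'L',T(207,345,zf+.024),'R',T(513,345,zf+.024))
print('wing end',T(330,295,zf+.054),T(394,295,zf+.054), T(361,272,zf+.03))
p,d=ray('wrist',280,205,s);print(p-s['tcp_pos'])
im=cams.grab_frame('wrist');cv2.imwrite('pics/w5.png',cv2.resize(im[20:220,190:390][:,:,::-1],(600,600),interpolation=cv2.INTER_CUBIC))
np.savez('w5.npz',**s)
E
```

```text
outer (array([0.4553, 0.2856, 0.0451]), np.float64(0.0005))
inner (array([0.4552, 0.2854, 0.0283]), np.float64(0.0004))
notch [0.42745836 0.27071495 0.076     ] 0.024811656250344476
tab tip tool [44.30172211  0.11943219  6.32670369] flange front [37.8501056  -6.94718832  6.38391251] [37.84857488  7.1824709   6.37829039] L [  5.76678879 -38.91342563   6.6671405 ] R [ 5.76947905 39.12202242  6.63599663]
wing end [ 29.59402689  -5.7138818  -23.54804464] [ 29.59247767   6.73688182 -23.55299705] [27.0845914   0.34730548  0.47154878]
[0.06308467 0.03319405 0.14276744]
```

View pics/w5.png

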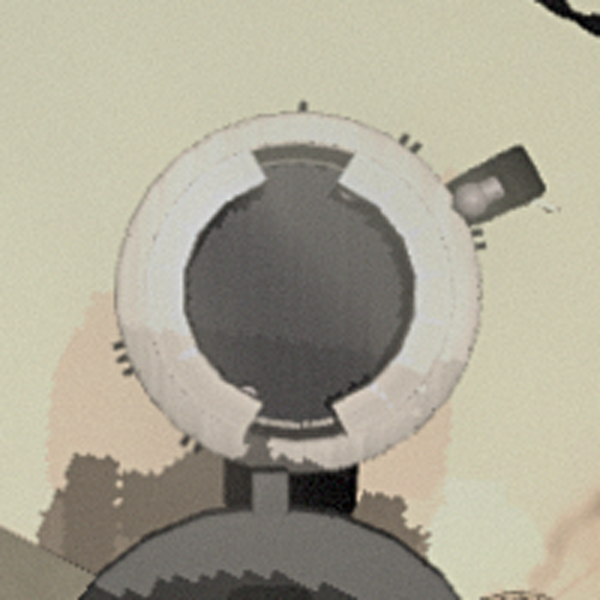

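```bash
python3 - <<'E'
from h import *
s=dict(np.load('w5.npz'))
W=lambda u,v,z:at('wrist',190+u/3-.33,20+v/3-.33,z,s)
f=[W(253,150,.076),W(268,178,.076),W(355,153,.076),W(338,180,.076)]
g=[W(262,403,.076),W(245,430,.076),W(330,403,.076),W(348,433,.076)]
F=np.mean(f,0);G=np.mean(g,0);print(F,G,(F+G)/2,'yaw',np.arctan2(*(F-G)[[1,0]]))
m=np.array([.4553,.2855]);print(np.arctan2(*(F[:2]-m)[::-1]),np.arctan2(*(m-G[:2])[::-1]))
R1=W(302,105,.07);R3=W(187,440,.07);print('rib yaw',np.arctan2(*(R1[:2]-m)[::-1]),np.hypot(*(R1[:2]-m)))
y=.485
t=m+.0013*np.array([np.cos(y),np.sin(y)])
plan([*t,.165],y-np.pi/2,3,0)
E
```

```text
[0.48429876 0.30012803 0.076     ] [0.4276412  0.27194997 0.076     ] [0.45596998 0.286039   0.076     ] yaw 0.4615170867217596
0.4671903335935854 0.45553442227857444
rib yaw 0.47774066888013705 0.04904058201568669
t 13.62 p [0.3886 0.2582 0.1767] yaw -1.085 f [ 0.2  0.8 -1.2] j [ 0.34 -0.13  2.06 -0.    1.23  1.43]
[[[24.4, 2.3, 3.7], [-0.0002, 0.0026, 0.0003], 0], [[24.4, 2.3, 3.8], [-0.0002, 0.0026, 0.0003], 0], [[24.3, 2.3, 3.8], [-0.0002, 0.0026, 0.0003], 0]]
```

```bash
python3 - <<'E'
from h import *
plan([.4567,.2863,.130],.468-np.pi/2,4,0)
E
```

```text
t 13.62 p [0.3886 0.2582 0.1767] yaw -1.085 f [ 0.2  0.8 -1.2] j [ 0.34 -0.13  2.06 -0.    1.23  1.43]
[[[18.4, 1.7, 11.5], [-0.0001, 0.002, 0.0045], 0], [[18.4, 1.6, 11.6], [-0.0001, 0.002, 0.0045], 0], [[18.4, 1.6, 11.6], [-0.0001, 0.002, 0.0045], 0], [[18.4, 1.5, 11.6], [-0.0001, 0.002, 0.0045], 0]]
```

Request:
step_arm:
  increments:
    - [[18.4,1.7,10],[0,0.002,0.0045],0]
    - [[18.4,1.6,10],[0,0.002,0.0045],0]
    - [[18.4,1.6,10],[0,0.002,0.0045],0]
    - [[14,1.5,8],[0,0.002,0.0045],0]
    - [[0,0,0],[0,0,0],0]

```text
t: 14.25
tcp_pos: [0.4571, 0.2801, 0.1371]
eef_rot: [0.974, 0.227, 0.0, 0.0]
contact_force: [-0.9, -0.2, -1.6]
opening: 0.0126
```

```bash
python3 - <<'E'
from h import *
plan([.4567,.2863,.118],.468-np.pi/2,1,0)
E
```

```text
t 14.25 p [0.4571 0.2801 0.1371] yaw -1.112 f [-0.9 -0.2 -1.6] j [ 0.34  0.09  1.92 -0.    1.13  1.45]
[[[2.4, -5.7, 19.1], [0.0003, -0.0003, -0.0094], 0]]
```

Request:
step_arm:
  increments:
    - [[1.2,-3,7],[0,0,-0.005],0]
    - [[1.2,-3,7],[0,0,-0.005],0]
    - [[0,0,0],[0,0,0],0]

```text
t: 14.62
tcp_pos: [0.4559, 0.2858, 0.1225]
eef_rot: [0.973, 0.232, -0.0, 0.0]
contact_force: [0.0, 0.1, -0.9]
opening: 0.013
```

```bash
python3 - <<'E'
from h import *
plan([.4567,.2863,.118],.468-np.pi/2,1,0)
E
```

```text
t 14.62 p [0.4559 0.2858 0.1225] yaw -1.103 f [ 0.   0.1 -0.9] j [ 0.35  0.11  1.92 -0.    1.11  1.45]
[[[0.9, -0.1, 4.5], [0.0003, 0.0001, -0.0001], 0]]
```

Aligned within 1 mm. I'll lower the lid in small steps, watching the force.

Request:
step_arm:
  increments:
    - [[0.8,0,5],[0,0,0],0]
    - [[0,0,5],[0,0,0],0]
    - [[0,0,4],[0,0,0],0]
    - [[0,0,4],[0,0,0],0]
    - [[0,0,0],[0,0,0],0]

```text
t: 15.25
tcp_pos: [0.4564, 0.2863, 0.1035]
eef_rot: [0.973, 0.232, 0.0, 0.0]
contact_force: [1.1, -1.3, -0.4]
opening: 0.0129
```

Request:
step_arm:
  increments:
    - [[0,0,5],[0,0,0],0]
    - [[0,0,5],[0,0,0],0]
    - [[0,0,3],[0,0,0],0]
    - [[0,0,1.5],[0,0,0],0]
    - [[0,0,0],[0,0,0],0]

```text
t: 15.88
tcp_pos: [0.4567, 0.2865, 0.0887]
eef_rot: [0.973, 0.232, 0.0, 0.0]
contact_force: [0.1, -0.4, -0.7]
opening: 0.0128
```

Request:
step_arm:
  increments:
    - [[0,0,1],[0,0,0],0]
    - [[0,0,0.7],[0,0,0],0]
    - [[0,0,0],[0,0,0],0]

```text
t: 16.25
tcp_pos: [0.4569, 0.2866, 0.0888]
eef_rot: [0.973, 0.232, 0.0, 0.0]
contact_force: [-0.2, -0.1, -1.4]
opening: 0.0128
```

Request:
step_arm:
  increments:
    - [[0,0,1.5],[0,0,0],0]
    - [[0,0,1.5],[0,0,0],0]
    - [[0,0,0],[0,0,0],0]

```text
t: 16.62
tcp_pos: [0.4572, 0.2868, 0.089]
eef_rot: [0.973, 0.232, -0.0, 0.001]
contact_force: [-0.2, -0.1, -0.4]
opening: 0.0128
```

Request:
step_arm:
  increments:
    - [[0,0.1,0],[0,0,0.08],0]
    - [[0,0.1,0],[0,0,0.08],0]
    - [[0,0.1,0],[0,0,0.08],0]
    - [[0,0,0],[0,0,0],0]
  squeeze: 80

```text
t: 17.12
tcp_pos: [0.4582, 0.2866, 0.0887]
eef_rot: [0.994, 0.111, 0.001, 0.001]
contact_force: [-1.7, -0.3, 3.0]
opening: 0.0124
```

```bash
python3 - <<'E'
from h import *
print(r.observe()['wrist_torque'])
plan([.4568,.2858,.089],.468-.6-np.pi/2,5,0)
E
```

```text
[-0.18901532  0.22426876  0.05075555]
t 17.12 p [0.4582 0.2866 0.0887] yaw -1.348 f [-1.7 -0.3  3. ] j [ 0.35  0.17  1.93 -0.    1.04  1.7 ]
[[[-0.3, 0.1, -0.1], [0.0002, -0.0003, 0.071], 0], [[-0.3, 0.1, -0.1], [0.0002, -0.0003, 0.071], 0], [[-0.3, 0.1, -0.1], [0.0002, -0.0003, 0.071], 0], [[-0.3, 0.1, -0.1], [0.0002, -0.0003, 0.071], 0], [[-0.3, 0.2, -0.1], [0.0002, -0.0003, 0.071], 0]]
```

Request:
step_arm:
  increments:
    - [[-0.3,0.1,0],[0,0,0.07],0]
    - [[-0.2,0.1,0],[0,0,0.07],0]
    - [[-0.2,0.1,0],[0,0,0.07],0]
    - [[0,0,0],[0,0,0],0]

```text
t: 17.62
tcp_pos: [0.4582, 0.286, 0.0887]
eef_rot: [1.0, 0.007, 0.002, 0.001]
contact_force: [-1.1, 0.7, 2.2]
opening: 0.0123
```

```bash
python3 - <<'E'
from h import *
print(r.observe()['wrist_torque'])
plan([.4568,.2858,.089],.468-.6-np.pi/2,2,0)
E
```

```text
[-0.03813979  0.17827843  0.00245915]
t 17.62 p [0.4582 0.286  0.0887] yaw -1.557 f [-1.1  0.7  2.2] j [ 0.35  0.17  1.93 -0.    1.04  1.91]
[[[-0.7, 0.1, -0.1], [0.0006, -0.0016, 0.0728], 0], [[-0.7, 0.2, -0.1], [0.0006, -0.0016, 0.0728], 0]]
```

Request:
step_arm:
  increments:
    - [[-0.3,0.1,0],[0,0,0.07],0]
    - [[-0.2,0.1,0],[0,0,0.07],0]
    - [[0,0,0],[0,0,0],0]
    - [[0,0,0],[0,0,0],0]

```text
t: 18.12
tcp_pos: [0.4582, 0.2857, 0.0887]
eef_rot: [0.998, -0.061, 0.002, 0.001]
contact_force: [0.5, -0.1, 0.6]
opening: 0.0126
```

```bash
python3 - <<'E'
from h import *
import cv2
s=r.observe();np.savez('w6.npz',**s);print(s['wrist_torque'],s['qd'].round(3),s['opening'])
im=cams.grab_frame('wrist');a=cams.grab_frame('top');b=cams.grab_frame('scene')
f=lambda x,w,h:cv2.resize(x[:,:,::-1],(w,h),interpolation=cv2.INTER_CUBIC)
cv2.imwrite('pics/w6.png',np.hstack([f(im[100:300,180:380],500,500),np.vstack([f(b[165:225,180:240],250,250),f(b[240:300,330:390],250,250)])]))
plan([.4568,.2858,.089],.468-.6-np.pi/2,1,0)
E
```

```text
[-0.1493562   0.12753114  0.0333703 ] [-0.     0.001  0.001  0.001  0.001 -0.013] 0.012559179084107136
t 18.27 p [0.4582 0.2857 0.0888] yaw -1.693 f [ 0.1 -0.8  1.3] j [ 0.35  0.17  1.93 -0.    1.04  2.04]
[[[-1.4, 0.1, -0.2], [0.001, -0.0044, 0.0095], 0]]
```

View pics/w6.png

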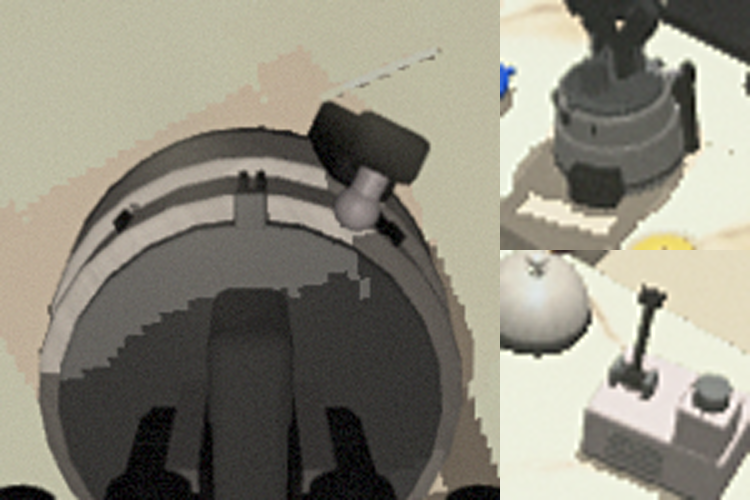

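The tab points straight at the two ribs at (251,180), and the lever is up. I'll check once that it holds still, then hand in.

Request:
step_arm:
  increments:
    - [[0,0,0],[0,0,0.01],0]
    - [[0,0,0],[0,0,0],0]
    - [[0,0,0],[0,0,0],0]

```text
t: 18.65
tcp_pos: [0.4582, 0.2857, 0.0887]
eef_rot: [0.998, -0.066, 0.002, 0.001]
contact_force: [-0.1, -0.3, 1.5]
opening: 0.0123
```

```bash
python3 - <<'E'
from h import *
s=r.observe();print(s['qd'].round(3),s['wrist_torque'])
plan([.4568,.2858,.089],.468-.6-np.pi/2,1,0)
if abs(s['joint_positions'][5]-2.045)<.03: print(r.close_job())
E
```

```text
[-0.001  0.002 -0.001  0.    -0.    -0.001] [-0.11348751  0.1605521   0.05826595]
t 18.65 p [0.4582 0.2857 0.0887] yaw -1.703 f [-0.1 -0.3  1.5] j [ 0.35  0.17  1.93 -0.    1.04  2.05]
[[[-1.4, 0.0, -0.3], [0.0012, -0.0044, -0.0002], 0]]
the job is handed in; nothing more can be done
None
```

The job is handed in at about 18.7 s of the 64 s allowed, with the lid held at the two-rib mark. I pressed the test button and the lever dropped. I gripped its knob, swung it back to rest and let go. Then I put the grey lid through the notches, seated it and twisted it 0.6 rad clockwise, still gripped at 80 N.

**Last checks:**
- **Turn:** the lid's tab pointed straight at the two ribs in the wrist picture. By the tool's angle the turn was 0.60 rad from the notches. The joints were almost still.
- **Seating:** the lid sat about 1.4 mm off the mouth centre I had measured. Its origin was about 58 mm above the counter, the seated height.
- **Lever:** it was still up in the last scene picture.

**Not confirmed:**
- The drive ring cannot be read directly. The measured twist was 0.03 to 0.06 N m, somewhat below the stated 0.08 N m, and noisy.
- I pushed the lid down to test the seating. The height did not change, but the force reading at the end of that move showed no push.
- I did not measure the loose things at the end; the path kept well clear of them.

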